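# Fit the tube-block head to the vortex mixer and hold it down in touch mode

## Robot

A 6-joint arm with a two-finger parallel gripper is mounted at the origin on the work surface. World frame = base frame: x ahead of the robot, y to its left, z up, the work surface at z = 0. Lengths are in m, angles in rad, forces in N, time in s.
With the tool pointing down it reaches from about 0.3 to 0.875 m from the base axis. Payload 6.4 kg.
Tool frame: the origin (TCP) lies at the very end of the fingers, on their centre line; the grasp point (between the pads) lies 19 mm behind it; y points along the fingers, x is the direction in which the jaws open and shut, and the axes are right-handed (so a half turn about y gives the same grasp; the last joint's range is limited). The gripper opens to 85 mm and grips with 20 to 120 N. Pads are 22 mm wide; open, the fingers measure 114 mm over their backs; the gripper's body (76 mm by 85 mm) begins 54 mm behind the grasp point. The pads swing forward as they close: fully open they stand 13 mm farther back than shut.
Start: joints at [0.943, 0.181, 1.607, -0, 1.354, -0.206], TCP at [0.235, 0.525, 0.231] pointing down, gripper open.
Joint ranges: [-2.99, 2.99], [-0.89, 2.07], [0.3, 2.58], [-1.14, 4.28], [0, 2.63], [-3.12, 3.12]. Speed limits (rad/s): [2.57, 2.57, 3.01, 3.14, 3.14, 3.14].

## Interface

Orientations are given as a rotation vector (axis times angle).
In Python, from plant import env gives the robot as it stands.
- The arm moves only by the tool drive_tool, never from a script. Its argument "motion" is a list of rows, each a list of 3 entries, a list of its own where there are three numbers: the shift along the tool's x, y, z in cm, then the turn, a rotation vector about the tool's x, y, z in rad, then the closure, from -1 (fully open) to 1 (shut). A call has exactly 10 rows; each row shifts and turns the commanded pose from where the row before left it, along the tool's axes as they then stand; what a row does not reach is not made up. A row lasts 1/12 s, in which the tool goes at most 41.7 mm and 7.16 degrees, less where a joint would pass 70% of its speed; a pose out of reach is approached as far as the arm can. A call is refused whole if a number of a shift passes 4.17 or a number of a turn 0.125, either way. A call with a gripper value outside its range is refused whole. The fingers move at their own pace and stop on an object; "squeeze" is the grip in N (left out, the last holds). Time passes only in rows, so rows that do not move let the fingers close, or fill a call up. It gives the time, the measured TCP pose, the force and the opening at its end, in the units of the state.
- env.read_state(): the state, without advancing time (a new reading comes with each control period).
- env.capture(name): name is "scene" or "top" or "wrist"; returns a dict with "image" (400x640x3 uint8, blue, green, red), "fx", "fy", "cx", "cy" (pixels), "rvec" (rotation vector, rad) and "tvec" (3), from world to camera coordinates, as OpenCV has them; the wrist camera has in their place "hand_eye" (4x4, takes a point from camera to tool coordinates, whose origin is the TCP and whose axes are the tool frame's). Camera axes: x right, y down, z forward; pixel columns grow to the right and rows downward; lengths in m; the calibration is good to about 2 mm. A picture is of the moment at which its call begins: read the wrist's pose just before it. There is no depth.
- env.finish_job(): hands the job in, once; it reports no verdict.
Trained networks look in the newest picture that a camera, given by its name, has taken for a name from the list of things; names that differ only in an ending like _2 or _b are one class to them, and where a whole thing is asked for, a point or a joint stands for the part that bears it (a point fixed in the world has none). Each returns a list of dicts, best first, with "p" (0 to 1); they miss things now and then, are a little off and sometimes report something else, mostly with a low value. They report only what shows in the picture. A call takes as long as a camera call. They do not tell look-alikes from the thing itself.
- env.regions_of(camera, query): "pixels" (400x640 bool, what is visible of it) and "location" ([row, column] in pixels, amid what is visible of it).
The state is a dict: "t": time; "joints": joint angles; "dq": joint speeds; "joint_torque": joint torques, N m; "eef_pos": TCP position; "orientation": TCP orientation; "contact_force": force on the tool from outside, world axes, zero at the start; "moment": the same for the moment, N m; "finger_gap": finger opening in m.
Only numpy, scipy, OpenCV 4.12 (cv2) and the standard library are available. Lean on these libraries where they do the work, as an engineer would, in place of code of your own. Each camera call takes 0.05 s, during which the arm holds its last target. There are 200 camera calls.

## Task

Change the vortex mixer over to its tube block: take the block with the ring of tube holes out of the accessory stand, put its stem into the mixer's drive hub and turn it until the key slips into the keyway and the block sits fully home, flush on the hub. Then keep pushing so that the spring-loaded hub goes down onto its touch-start switch, and finish like that: still gripping the block, holding the hub pressed down. Leave the other mixer head and the other things on the bench where they are.

Things in the scene. Friction and masses are not known exactly. Their poses are not given: they have to be found in the camera images.
- tube_head: the block to fit, 0.16 kg: upright grey plastic cylinder, 56 mm diameter from 8 to 46 mm above its base (grip it there), on a 40 mm neck from 0 to 8 mm; 7 tube holes of 11 mm in a ring on top, the eighth place a raised steel tab 14 x 6 x 6 mm. Origin: centre of the base; z up, x from the axis towards tab and key. It stands base on the stand's top, its stem loose in a well, free to turn
- stem_tip (a point): tip of the steel stem under the tube block, on its axis 32 mm below the base; axes as the block. Stem 20 mm in diameter, tip chamfered 2.5 mm. A key 7 mm wide stands out from the stem to 14.5 mm from the axis, straight below the tab, from the base down to 22 mm below it; the lowest 10 mm of the stem are plain round
- hub_mouth (a point): centre of the flat top face of the drive hub, an aluminium cylinder 44 mm in diameter, face 140 mm above the bench. z up, x towards the keyway. Bore 22 mm in diameter, 40 mm deep, with one keyway 9 mm wide reaching 16 mm from the axis. The hub does not turn. Key beside the keyway: the block's base stands 22 mm above the hub; key in it: it goes down flush. The point sinks with the hub
- drive_hub (a joint): how far the hub is pressed down, m: 0 up (rest), 0.005 at its stop. A spring holds it up: about 8 N start it moving, about 11 N hold it 3 mm down, about 13 N push it to the stop; let go, it comes up again
- mixer: the vortex mixer: fixed white housing 170 (x) x 125 (y) mm, its top 98 mm above the bench, sloping front with knob and switch at -x; the hub stands in a black rubber boot, 15 mm from the middle towards +x. Origin: centre of its underside; z up
- stand: white plastic accessory stand, a fixed block 90 (x) x 200 (y) x 42 mm high with two round wells 32 mm in diameter and 37 mm deep, at y = -50 and +50 mm, one with the tube block and one with the cup head. Origin: centre of its underside; z up
- cup_head: the other mixer head, to be left in the stand: a black rubber cup 48 mm in diameter and 34 mm high with a dished top, on the same stem. Origin: centre of its base, on the stand's top face; z up
- dishes: stack of two closed petri dishes, 90 mm in diameter, 32 mm high, left alone. Origin: centre of its underside; z up
- jar: small white screw-cap jar, 44 mm in diameter, 55 mm high, left alone. Origin: centre of its underside; z up
- tip_box: blue pipette tip box with a clear lid, 82 (x) x 122 (y) x 73 mm high, left alone. Origin: centre of its underside; z up
Things that resemble listed ones, but are neither listed nor needed, are in the scene too. Leave any purple or red look-alike of the tube_head alone. Of the things shaped like the stand, the white one is meant.

How it is judged:
On the way, in this order (a step that is already met when the one before it is completed fails the run):
1. the tube block is lifted clear of the stand (z of tube_head in the frame of stand above 0.078 m), for 0.1 s.
2. the stem is in the bore and the key in the keyway: base within 4 mm of the hub face, on its axis (z of tube_head in the frame of hub_mouth below 0.004 m and horizontal distance between tube_head and hub_mouth below 0.003 m and angle between tube_head's own z axis and vertical below 0.1 rad), for 0.1 s.
At the end, for the whole second after the job is handed in: the tube block sits home on the hub (base within 2 mm of the hub face, axis within 3 mm, upright within 0.06 rad, key in the keyway), the hub is held more than 3 mm down, and the fingers still grip the block (more than 3 N), all still (z of tube_head in the frame of hub_mouth between -0.003 and 0.002 m and horizontal distance between tube_head and hub_mouth below 0.003 m and angle between the x axis of tube_head and the x axis of hub_mouth, either way round below 0.25 rad and angle between tube_head's own z axis and vertical below 0.06 rad and value of joint drive_hub above 0.003 m and contact force between the fingers and tube_head above 3 N and linear speed of tube_head below 0.02 m/s); the arm keeps its last pose, push and grip.
It fails at once if the cup head is moved more than 30 mm (distance of cup_head from where it was at the start of the episode above 0.03 m).
It fails at once if the petri dishes are moved more than 30 mm (distance of dishes from where it was at the start of the episode above 0.03 m).
It fails at once if the jar is moved more than 30 mm (distance of jar from where it was at the start of the episode above 0.03 m).
It fails at once if the tip box is moved more than 30 mm (distance of tip_box from where it was at the start of the episode above 0.03 m).
It also fails if it takes over 42 s, if anything falls off the work surface, if the arm or the gripper's body presses on something with over 40 N, if the wrist force passes 120 N, or if a joint passes its speed limit or range.

## Working session

There is one attempt and no reset: what is moved stays moved. The work goes in short steps, Python scripts to look and compute and a tool call to move; the robot and the scene stay as the last step left them, time stands still between calls to the robot, and variables do not carry over. Pictures are saved under pics/ and viewed, about 8 in all and at most 12, crops included, and the job is handed in when it is done.

Besides the shell and the picture viewer there is one more tool, called after "Emit:" by a JSON object that holds its "fn" and its "kwargs". drive_tool: Moves the arm, as the interface text tells. Its arguments: {"type":"object","properties":{"motion":{"type":"array"},"squeeze":{"type":"number"}},"required":["motion"]}

```bash
mkdir -p pics; ls; python3 - <<'E'
from plant import env
import cv2,pickle
s=env.read_state();print(s)
D={}
for n in("scene","top"):
    c=env.capture(n);D[n]=c;cv2.imwrite(f"pics/{n}0.png",c["image"])
    print(n,c["fx"],c["fy"],c["cx"],c["cy"],c["rvec"],c["tvec"])
    for q in("tube_head","hub_mouth","mixer","stand","cup_head"):
        for r in env.regions_of(n,q)[:4]: print(q,round(r["p"],2),r["location"],r["pixels"].sum())
pickle.dump(D,open("d.pkl","wb"))
E
```

```text
pics
{'t': 0.0, 'joints': array([ 9.42721931e-01,  1.81553509e-01,  1.60797400e+00,  6.71024294e-06,
        1.35377709e+00, -2.06325813e-01]), 'dq': array([ 0.00028262, -0.0006035 ,  0.00049107,  0.00109515,  0.00117273,
       -0.00062791]), 'joint_torque': array([-6.46480039e-04, -4.44891644e+01, -3.51330721e+01, -4.01135321e-04,
        9.48612549e-03,  3.00013403e-05]), 'eef_pos': array([0.23505806, 0.52418007, 0.23039356]), 'orientation': array([-1.38032483, -0.89193973,  0.89456896]), 'contact_force': array([-0.56316824,  0.89868977,  0.12147913]), 'moment': array([ 0.06715366, -0.02992944,  0.03108342]), 'finger_gap': 0.08587156695123875}
scene 434.9710590049221 434.9710590049221 317.25390608583314 190.87948102427507 [ 2.29517126  1.18936613 -0.34609067] [-0.25597715 -0.29203303  1.34828463]
tube_head 0.76 [137.3, 441.8] 479
tube_head 0.72 [116.1, 390.2] 465
tube_head 0.63 [155.6, 413.7] 467
hub_mouth 0.84 [225.2, 321.1] 319
hub_mouth 0.24 [239.1, 313.9] 4272
mixer 0.75 [238.2, 317.1] 4276
stand 0.88 [93.9, 349.9] 2092
stand 0.78 [177.2, 392.4] 2014
cup_head 0.62 [167.3, 378.6] 324
top 401.42497198046004 401.42497198046004 320.7532574753542 201.67320586913254 [ 2.18309738 -2.04153278  0.21720799] [-0.04591291  0.49890909  1.13942561]
tube_head 0.88 [189.2, 191.8] 354
tube_head 0.76 [189.5, 233.6] 349
tube_head 0.75 [237.9, 213.0] 345
hub_mouth 0.65 [169.8, 353.3] 209
hub_mouth 0.33 [185.7, 235.3] 341
mixer 0.92 [184.3, 348.9] 2522
stand 0.71 [298.7, 209.1] 2396
stand 0.7 [199.2, 259.4] 1459
cup_head 0.49 [199.4, 265.8] 228
```

```bash
python3 - <<'E'
import cv2,numpy as np
a=cv2.imread("pics/scene0.png")[60:310,240:490]
b=cv2.imread("pics/top0.png")[100:350,150:400]
cv2.imwrite("pics/both0.png",np.hstack([cv2.resize(x,(400,400),interpolation=3) for x in(a,b)]))
E
```

```text
(no output)
```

View pics/both0.png

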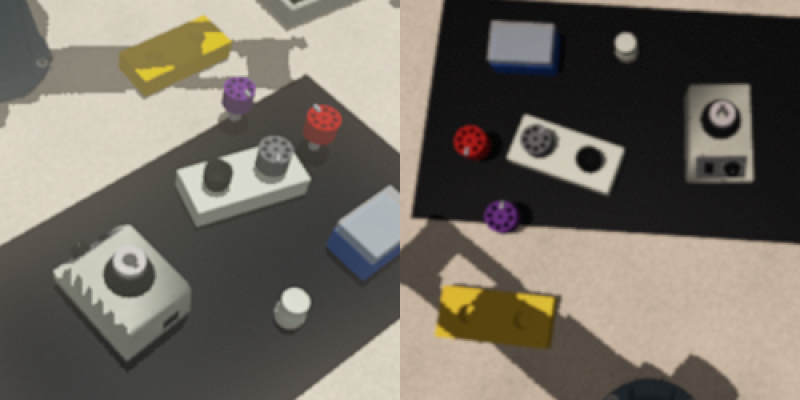

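The scene view (left) shows three look-alikes. In full-image pixels (col,row) of the top camera they are red at (192,189), purple at (213,238) and grey in the white stand at (234,189). Grey is the one to take. The yellow stand is a decoy. The hub is at top (353,170).

```bash
cat > h.py <<'E'
import numpy as np,cv2
from scipy.spatial.transform import Rotation as R
def ext(c,s=None):
    if "rvec" in c:
        Rm=cv2.Rodrigues(np.array(c["rvec"],float))[0];return Rm,np.array(c["tvec"],float)
    T=np.eye(4);T[:3,:3]=R.from_rotvec(s["orientation"]).as_matrix();T[:3,3]=s["eef_pos"]
    M=np.linalg.inv(T@np.array(c["hand_eye"]));return M[:3,:3],M[:3,3]
def onplane(c,uv,z,s=None):
    Rm,t=ext(c,s);o=-Rm.T@t
    d=Rm.T@np.array([(uv[0]-c["cx"])/c["fx"],(uv[1]-c["cy"])/c["fy"],1])
    return o+d*(z-o[2])/d[2]
def proj(c,P,s=None):
    Rm,t=ext(c,s);p=np.atleast_2d(P)@Rm.T+t
    return np.c_[p[:,0]/p[:,2]*c["fx"]+c["cx"],p[:,1]/p[:,2]*c["fy"]+c["cy"]]
E
python3 - <<'E'
from h import *;import pickle
D=pickle.load(open("d.pkl","rb"));t,s=D["top"],D["scene"]
print("head",onplane(t,(233.6,189.5),.07),onplane(s,(413.7,155.6),.07))
print("hub",onplane(t,(353.3,169.8),.14),onplane(s,(321.1,225.2),.14))
print("stand",onplane(t,(259.4,199.2),.04),onplane(s,(392.4,177.2),.03))
print("cup",onplane(t,(265.8,199.4),.07),onplane(s,(378.6,167.3),.07))
print("mixer",onplane(t,(348.9,184.3),.09))
from plant import env
st=env.read_state();M=R.from_rotvec(st["orientation"]).as_matrix();print(M)
c=env.capture("wrist");print(np.array(c["hand_eye"]),c["fx"])
E
```

```text
head [0.51609774 0.24494269 0.07      ] [0.5252243  0.24862238 0.07      ]
hub [ 0.57918874 -0.09757426  0.14      ] [ 0.58693558 -0.09618562  0.14      ]
stand [0.49834879 0.17158236 0.04      ] [0.52782466 0.18105757 0.03      ]
cup [0.49291239 0.14800256 0.07      ] [0.50213644 0.14832078 0.07      ]
mixer [ 0.54963419 -0.09059948  0.09      ]
[[ 4.09443395e-01 -1.67872911e-05 -9.12335523e-01]
 [ 9.12335523e-01 -9.22764408e-06  4.09443395e-01]
 [-1.52921530e-05 -1.00000000e+00  1.15374441e-05]]
[[ 9.99999109e-01  1.30322745e-03  2.87836991e-04  2.54737621e-04]
 [ 1.30376631e-04 -3.10023730e-01  9.50728810e-01 -1.43295693e-01]
 [ 1.32825218e-03 -9.50727926e-01 -3.10023624e-01  7.85098681e-02]
 [ 0.00000000e+00  0.00000000e+00  0.00000000e+00  1.00000000e+00]] 334.2383334814567
```

Emit:
{"fn": "drive_tool", "kwargs": {"motion": [[[-1.37,0.3,-3.74],[0,0,0],-1],[[-1.37,0.3,-3.74],[0,0,0],-1],[[-1.37,0.3,-3.74],[0,0,0],-1],[[-1.37,0.3,-3.74],[0,0,0],-1],[[-1.37,0.3,-3.74],[0,0,0],-1],[[-1.37,0.3,-3.74],[0,0,0],-1],[[-1.37,0.3,-3.74],[0,0,0],-1],[[-1.37,0.3,-3.74],[0,0,0],-1],[[-1.37,0.3,-3.74],[0,0,0],-1],[[-1.37,0.3,-3.74],[0,0,0],-1]]}}

```text
t: 1.48
eef_pos: [0.5218, 0.2449, 0.2013]
orientation: [-1.38, -0.893, 0.893]
contact_force: [0.2, 1.6, -0.3]
finger_gap: 0.0855
```

```bash
cat >> h.py <<'E'
def look(name):
    from plant import env
    import pickle
    s=env.read_state();c=env.capture("wrist");cv2.imwrite(f"pics/{name}.png",c["image"])
    pickle.dump((c,s),open(name+".pkl","wb"))
    print("t",s["t"],s["eef_pos"],s["joints"][[0,5]],"toolx yaw",yaw(s),s["contact_force"])
    return env,c,s
def yaw(s):
    M=R.from_rotvec(s["orientation"]).as_matrix();return np.arctan2(M[1,0],M[0,0])
def tool(s,d): return R.from_rotvec(s["orientation"]).as_matrix().T@np.array(d)
E
python3 - <<'E'
from h import *
env,c,s=look("w1")
for q in("tube_head","cup_head"):
  for r in env.regions_of("wrist",q)[:4]: print(q,r["p"],r["location"],r["pixels"].sum(), onplane(c,r["location"][::-1],.08,s))
E
```

```text
t 1.4833 [0.5217573  0.24489676 0.2013434 ] [ 0.23296283 -0.91591189] toolx yaw 1.1488503196098188 [ 0.19965252  1.57450728 -0.25969688]
tube_head 0.87 [193.0, 315.5] 4098 [0.5207337  0.24187603 0.08      ]
tube_head 0.81 [115.9, 445.8] 5080 [0.50530929 0.35874248 0.08      ]
tube_head 0.7 [15.7, 296.6] 2142 [0.39652052 0.28341419 0.08      ]
```

View pics/w1.png

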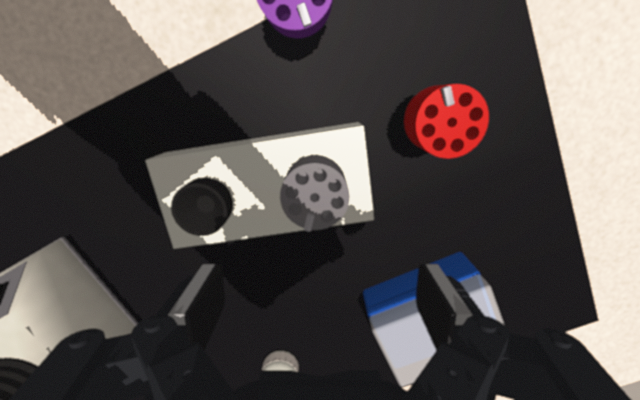

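The wrist view shows the grey block in the white stand at (316,192), with its tab apparently at (309,221). Red (452,120) and purple (298,10) are the look-alikes, and the cup is at (203,206). I'll rectify the top plane to get the centre and tab direction.

```bash
cat >> h.py <<'E'
def rect(c,s,x0,y0,z,half=.04,n=400,name=None):
    # world-axis ortho patch: col -> +x, row -> -y
    P=[(x0-half,y0+half,z),(x0+half,y0+half,z),(x0+half,y0-half,z),(x0-half,y0-half,z)]
    H=cv2.getPerspectiveTransform(proj(c,P,s).astype(np.float32),np.float32([[0,0],[n,0],[n,n],[0,n]]))
    im=cv2.warpPerspective(c["image"],H,(n,n),flags=cv2.INTER_CUBIC)
    if name: cv2.imwrite(f"pics/{name}.png",im)
    return im
E
python3 - <<'E'
from h import *;import pickle
c,s=pickle.load(open("w1.pkl","rb"))
im=rect(c,s,.521,.242,.088)
im=cv2.convertScaleAbs(im,alpha=1.6)
for k in range(0,400,100): cv2.line(im,(k,0),(k,6),(0,255,0),1);cv2.line(im,(0,k),(6,k),(0,255,0),1)
x=cv2.resize(cv2.convertScaleAbs(c["image"][145:245,265:365],alpha=1.6),(400,400),interpolation=2)
cv2.imwrite("pics/r1.png",np.hstack([im,x]))
E
```

```text
(no output)
```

View pics/r1.png

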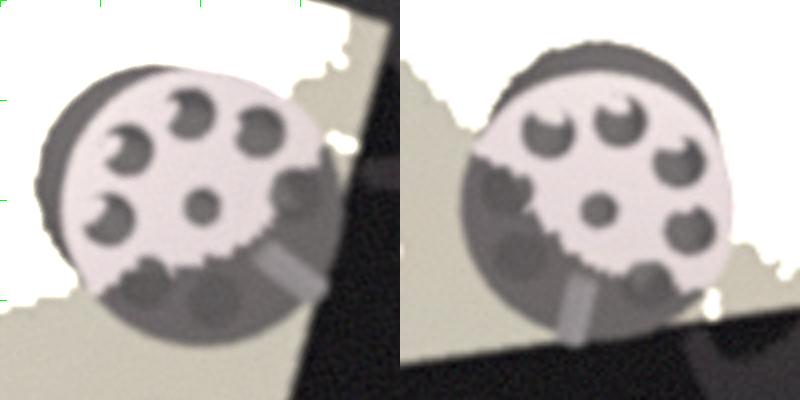

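The block is confirmed as grey, with 7 holes and a 56 mm circle. Its centre is about (0.5214, 0.2406) and the tab yaw about -37.3° (mean over hole angles). Next I descend.

Emit:
{"fn": "drive_tool", "kwargs": {"motion": [[[-0.4,2.0,-0.15],[0,0,0],-1],[[0,2.0,0],[0,0,0],-1],[[0,2.0,0],[0,0,0],-1],[[0,2.0,0],[0,0,0],-1],[[0,2.0,0],[0,0,0],-1],[[0,2.0,0],[0,0,0],-1],[[0,1.3,0],[0,0,0],-1],[[0,1.0,0],[0,0,0],-1],[[0,0.6,0],[0,0,0],-1],[[0,0.3,0],[0,0,0],-1]]}}

```text
t: 2.47
eef_pos: [0.5199, 0.2426, 0.0489]
orientation: [-1.379, -0.893, 0.894]
contact_force: [-0.6, 0.2, -0.5]
finger_gap: 0.0856
```

Emit:
{"fn": "drive_tool", "kwargs": {"motion": [[[0,0,0],[0,0,0],0],[[0,0,0],[0,0,0],1],[[0,0,0],[0,0,0],1],[[0,0,0],[0,0,0],1],[[0,0,0],[0,0,0],1],[[0,0,0],[0,0,0],1],[[0,0,0],[0,0,0],1],[[0,0,0],[0,0,0],1],[[0,0,0],[0,0,0],1],[[0,0,0],[0,0,0],1]], "squeeze": 60}}

```text
t: 3.3
eef_pos: [0.5214, 0.2425, 0.0506]
orientation: [-1.381, -0.895, 0.891]
contact_force: [-0.9, -0.1, 5.9]
finger_gap: 0.0548
```

Emit:
{"fn": "drive_tool", "kwargs": {"motion": [[[0,-0.6,0],[0,0,0],1],[[0,-1.2,0],[0,0,0],1],[[0,-2.2,0],[0,0,0],1],[[0,-2.2,0],[0,0,0],1],[[0,-2.2,0],[0,0,0],1],[[0,-2.2,0],[0,0,0],1],[[0,-2.2,0],[0,0,0],1],[[0,-2.2,0],[0,0,0],1],[[0,-2.2,0],[0,0,0],1],[[0,-2.0,0],[0,0,0],1]]}}

```text
t: 4.13
eef_pos: [0.52, 0.2422, 0.2435]
orientation: [-1.38, -0.894, 0.893]
contact_force: [1.0, 0.2, -2.7]
finger_gap: 0.055
```

```bash
python3 - <<'E'
from h import *
env,c,s=look("w2")
# block top plane in tool frame; base expected ~ TCP z - 0.0085
zt=s["eef_pos"][2]-.0085+.046
p=s["eef_pos"];im=rect(c,s,p[0],p[1],zt)
x=cv2.resize(c["image"],(640,400))
cv2.imwrite("pics/w2b.png",np.vstack([np.hstack([cv2.convertScaleAbs(im,alpha=1.5)[:400],x[:, 150:550]])]))
print("tool move to hub above (xyz cm)",100*tool(s,[.583-p[0],-.097-p[1],0]))
E
```

```text
t 4.1333 [0.52000168 0.24221857 0.24349919] [ 0.22909526 -0.91997856] toolx yaw 1.1490743444112708 [ 0.98482759  0.18545997 -2.67129153]
tool move to hub above (xyz cm) [-2.83710814e+01 -1.11864687e-03 -1.96331870e+01]
```

View pics/w2b.png

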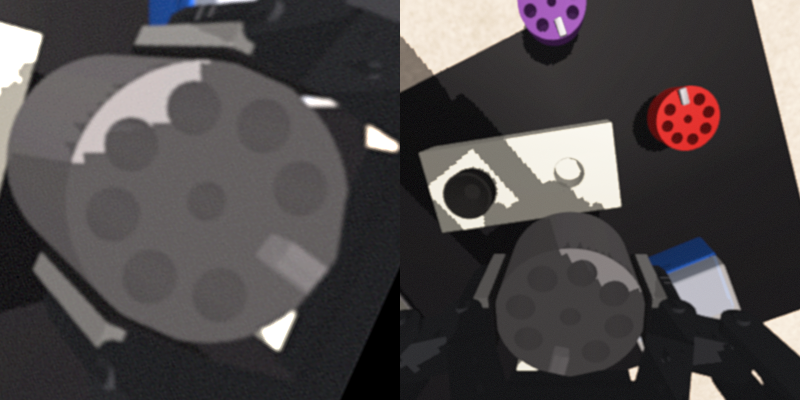

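The block is gripped and lifted; its centre is 1.2 mm off the TCP in -z tool and the tab is still at -37.1°. Next I go near the hub and stop short so the keyway shows in front of the block.

Emit:
{"fn": "drive_tool", "kwargs": {"motion": [[[-2.84,0,-1.31],[0,0,0],1],[[-2.84,0,-1.31],[0,0,0],1],[[-2.84,0,-1.31],[0,0,0],1],[[-2.84,0,-1.31],[0,0,0],1],[[-2.84,0,-1.31],[0,0,0],1],[[-2.84,0,-1.31],[0,0,0],1],[[-2.84,0,-1.31],[0,0,0],1],[[-2.84,0,-1.31],[0,0,0],1],[[-2.84,0,-1.31],[0,0,0],1],[[-2.84,0,-1.31],[0,0,0],1]]}}

```text
t: 5.02
eef_pos: [0.5229, -0.0718, 0.2415]
orientation: [-1.38, -0.893, 0.893]
contact_force: [0.5, 0.9, -0.5]
finger_gap: 0.055
```

Emit:
{"fn": "drive_tool", "kwargs": {"motion": [[[0,0,0],[0,0,0],1],[[0,0,0],[0,0,0],1],[[0,0,0],[0,0,0],1],[[0,0,0],[0,0,0],1],[[0,0,0],[0,0,0],1],[[0,0,0],[0,0,0],1],[[0,0,0],[0,0,0],1],[[0,0,0],[0,0,0],1],[[0,0,0],[0,0,0],1],[[0,0,0],[0,0,0],1]]}}

```text
t: 5.85
eef_pos: [0.5235, -0.0703, 0.2413]
orientation: [-1.38, -0.893, 0.893]
contact_force: [-0.0, 0.7, -0.8]
finger_gap: 0.0551
```

```bash
python3 - <<'E'
from h import *
env,c,s=look("w3")
im=rect(c,s,.583,-.097,.14)
x=c["image"]
cv2.imwrite("pics/w3b.png",np.hstack([im,x[:,120:520]]))
for q in("hub_mouth",):
  for r in env.regions_of("wrist",q)[:4]: print(q,r["p"],r["location"],r["pixels"].sum(), onplane(c,r["location"][::-1],.14,s))
E
```

```text
t 5.85 [ 0.52352394 -0.07031346  0.24129638] [-0.35839021 -1.50769369] toolx yaw 1.1493107381497816 [-0.0159182   0.71280957 -0.78452498]
hub_mouth 0.42 [55.6, 561.8] 15170 [0.49679682 0.1205399  0.14      ]
```

View pics/w3b.png

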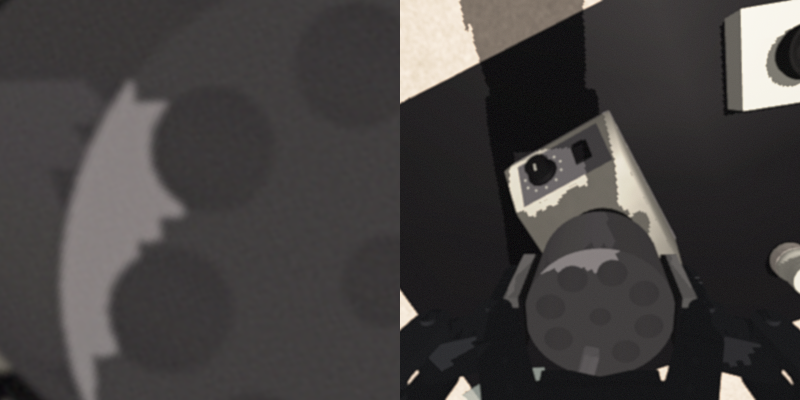

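The block hides the hub, because the image's up direction is +z tool. I move past the hub instead.

Emit:
{"fn": "drive_tool", "kwargs": {"motion": [[[0,0,-2],[0,0,0],1],[[0,0,-2],[0,0,0],1],[[0,0,-2],[0,0,0],1],[[0,0,-2],[0,0,0],1],[[0,0,-2],[0,0,0],1],[[0,0,-2],[0,0,0],1],[[0,0,0],[0,0,0],1],[[0,0,0],[0,0,0],1],[[0,0,0],[0,0,0],1],[[0,0,0],[0,0,0],1]]}}

```text
t: 6.78
eef_pos: [0.6323, -0.1192, 0.2412]
orientation: [-1.379, -0.893, 0.894]
contact_force: [0.6, -0.5, -1.7]
finger_gap: 0.0547
```

```bash
python3 - <<'E'
from h import *
env,c,s=look("w4")
im=rect(c,s,.583,-.097,.14)
x=c["image"]
cv2.imwrite("pics/w4b.png",np.hstack([im,x[:,120:520]]))
for q in("hub_mouth",):
  for r in env.regions_of("wrist",q)[:4]: print(q,r["p"],r["location"],r["pixels"].sum(), onplane(c,r["location"][::-1],.14,s))
E
```

```text
t 6.7833 [ 0.63228693 -0.11917326  0.24117336] [-0.37043199 -1.51966473] toolx yaw 1.1492278030282137 [ 0.55615255 -0.46680543 -1.69991786]
hub_mouth 0.93 [128.8, 320.3] 2422 [ 0.58335387 -0.09654737  0.14      ]
```

View pics/w4b.png

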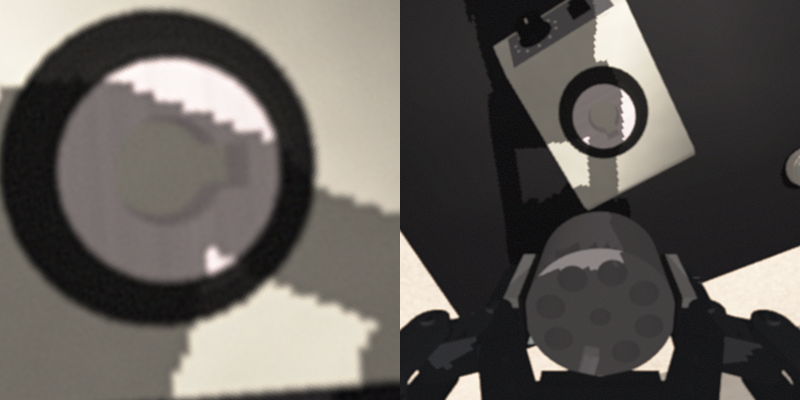

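The hub is now clear at full-image (323,115). Its face circle gives the centre ≈(0.5767,-0.0909) with ≈45 mm diameter, and the keyway points roughly along +x (~5°). One close crop will refine the angle.

```bash
python3 - <<'E'
from h import *;import pickle
c,s=pickle.load(open("w4.pkl","rb"))
im=rect(c,s,.5767,-.0909,.14,half=.025,n=600)
g=cv2.createCLAHE(3,(4,4)).apply(cv2.cvtColor(im,6))
im=cv2.cvtColor(g,8)
def P(r,a): return (int(round(300+r*12000*np.cos(a))),int(round(300-r*12000*np.sin(a))))
for r in(.011,.022): cv2.circle(im,(300,300),int(r*12000),(0,255,0),1)
for d in(0,5): cv2.line(im,P(.009,np.radians(d)),P(.016,np.radians(d)),(0,0,255) if d else (255,0,0),1)
cv2.imwrite("pics/k4.png",im)
E
```

```text
(no output)
```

View pics/k4.png

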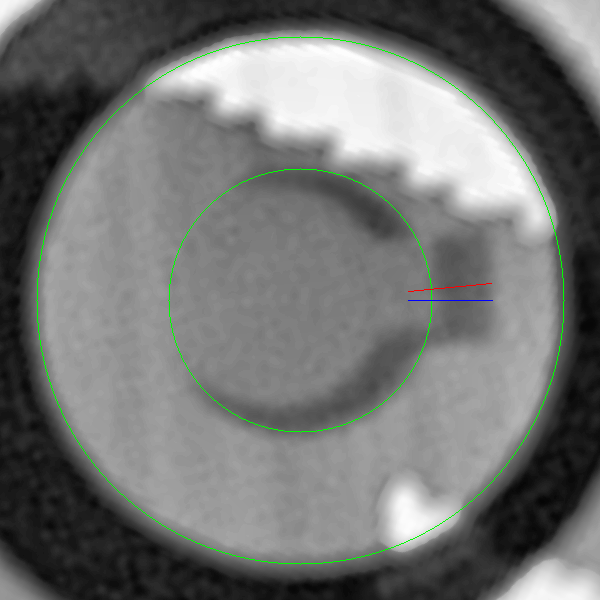

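The keyway is about 3° and the hub centre overlay fits. The block needs +40° about world z, which is -0.70 rad about tool y, and the TCP has to go to (0.5756, -0.0915).

Emit:
{"fn": "drive_tool", "kwargs": {"motion": [[[0.05,0,1.58],[0,0,0],1],[[0.05,0,1.58],[0,0,0],1],[[0.05,0,1.58],[0,0,0],1],[[0.05,0,1.58],[0,0,0],1],[[0,0,0],[0,-0.1167,0],1],[[0,0,0],[0,-0.1167,0],1],[[0,0,0],[0,-0.1167,0],1],[[0,0,0],[0,-0.1167,0],1],[[0,0,0],[0,-0.1167,0],1],[[0,0,0],[0,-0.1167,0],1]]}}

```text
t: 7.72
eef_pos: [0.5758, -0.0916, 0.2417]
orientation: [-1.062, -1.416, 1.416]
contact_force: [0.3, 0.4, -2.7]
finger_gap: 0.0546
```

Emit:
{"fn": "drive_tool", "kwargs": {"motion": [[[0,0,0],[0,0,0],1],[[0,0,0],[0,0,0],1],[[0,0,0],[0,0,0],1],[[0,0,0],[0,0,0],1],[[0,0,0],[0,0,0],1],[[0,0,0],[0,0,0],1],[[0,0,0],[0,0,0],1],[[0,0,0],[0,0,0],1],[[0,0,0],[0,0,0],1],[[0,0,0],[0,0,0],1]]}}

```text
t: 8.55
eef_pos: [0.5762, -0.0919, 0.2413]
orientation: [-1.064, -1.411, 1.411]
contact_force: [0.4, -0.7, -1.6]
finger_gap: 0.0546
```

```bash
python3 - <<'E'
from h import *
env,c,s=look("w5");p=s["eef_pos"]
print(np.degrees(yaw(s)),R.from_rotvec(s["orientation"]).as_matrix()[:,1])
im=rect(c,s,p[0],p[1],p[2]-.0085+.046)
im=cv2.convertScaleAbs(im,alpha=1.5)
sc=env.capture("scene");print(proj(sc,[[.5767,-.0909,.14]]))
u,v=proj(sc,[[.5767,-.0909,.18]])[0].astype(int)
x=cv2.resize(sc["image"][v-50:v+50,u-50:u+50],(400,400),interpolation=2)
cv2.imwrite("pics/w5b.png",np.hstack([im,x]))
E
```

```text
t 8.55 [ 0.57615716 -0.09191425  0.24125842] [-0.36149248 -2.21053653] toolx yaw 1.8490464898607208 [ 0.37236515 -0.67087539 -1.56896951]
105.94255999249867 [-6.00879052e-05  9.45346340e-06 -9.99999998e-01]
[[320.31995547 220.60410071]]
```

View pics/w5b.png

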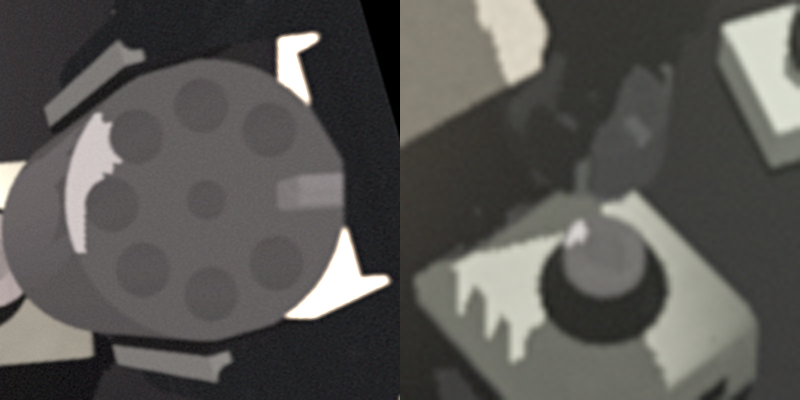

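Alignment now: tab at 2.8° and block centre within ~1 mm of the hub axis. I lower the stem into the bore mouth.

Emit:
{"fn": "drive_tool", "kwargs": {"motion": [[[0.04,1.0,0],[0,0,0],1],[[0,1.0,0],[0,0,0],1],[[0,1.0,0],[0,0,0],1],[[0,0.8,0],[0,0,0],1],[[0,0.6,0],[0,0,0],1],[[0,0.5,0],[0,0,0],1],[[0,0.5,0],[0,0,0],1],[[0,0.4,0],[0,0,0],1],[[0,0.4,0],[0,0,0],1],[[0,0.4,0],[0,0,0],1]]}}

```text
t: 9.48
eef_pos: [0.5763, -0.0916, 0.1752]
orientation: [-1.065, -1.412, 1.411]
contact_force: [-0.8, 0.2, -1.5]
finger_gap: 0.0548
```

Emit:
{"fn": "drive_tool", "kwargs": {"motion": [[[0,0.15,0],[0,0,0],1],[[0,0.15,0],[0,0,0],1],[[0,0.15,0],[0,0,0],1],[[0,0.15,0],[0,0,0],1],[[0,0.15,0],[0,0,0],1],[[0,0.15,0],[0,0,0],1],[[0,0.15,0],[0,0,0],1],[[0,0.15,0],[0,0,0],1],[[0,0,0],[0,0,0],1],[[0,0,0],[0,0,0],1]]}}

```text
t: 10.32
eef_pos: [0.5759, -0.0914, 0.163]
orientation: [-1.064, -1.411, 1.411]
contact_force: [0.2, 2.2, -2.3]
finger_gap: 0.0546
```

The key has slipped in with no vertical load, since we're below the 22 mm standoff. Continuing.

Emit:
{"fn": "drive_tool", "kwargs": {"motion": [[[0,0.2,0],[0,0,0],1],[[0,0.2,0],[0,0,0],1],[[0,0.2,0],[0,0,0],1],[[0,0.2,0],[0,0,0],1],[[0,0.2,0],[0,0,0],1],[[0,0.2,0],[0,0,0],1],[[0,0.1,0],[0,0,0],1],[[0,0.05,0],[0,0,0],1],[[0,0,0],[0,0,0],1],[[0,0,0],[0,0,0],1]]}}

```text
t: 11.15
eef_pos: [0.5759, -0.0914, 0.1495]
orientation: [-1.064, -1.411, 1.411]
contact_force: [0.3, 2.3, -2.3]
finger_gap: 0.0545
```

Emit:
{"fn": "drive_tool", "kwargs": {"motion": [[[0,0.05,0],[0,0,0],1],[[0,0.05,0],[0,0,0],1],[[0,0.05,0],[0,0,0],1],[[0,0.05,0],[0,0,0],1],[[0,0,0],[0,0,0],1],[[0,0,0],[0,0,0],1],[[0,0,0],[0,0,0],1],[[0,0,0],[0,0,0],1],[[0,0,0],[0,0,0],1],[[0,0,0],[0,0,0],1]]}}

```text
t: 11.98
eef_pos: [0.5761, -0.0914, 0.1486]
orientation: [-1.065, -1.412, 1.411]
contact_force: [-4.0, 3.2, 6.4]
finger_gap: 0.0551
```

Contact is at TCP z≈0.1486, as expected for flush. Pushing further.

Emit:
{"fn": "drive_tool", "kwargs": {"motion": [[[0,0.1,0],[0,0,0],1],[[0,0.1,0],[0,0,0],1],[[0,0.1,0],[0,0,0],1],[[0,0.1,0],[0,0,0],1],[[0,0,0],[0,0,0],1],[[0,0,0],[0,0,0],1],[[0,0,0],[0,0,0],1],[[0,0,0],[0,0,0],1],[[0,0,0],[0,0,0],1],[[0,0,0],[0,0,0],1]]}}

```text
t: 12.82
eef_pos: [0.5762, -0.0914, 0.1452]
orientation: [-1.065, -1.412, 1.411]
contact_force: [-5.4, 5.0, 8.9]
finger_gap: 0.0549
```

Emit:
{"fn": "drive_tool", "kwargs": {"motion": [[[0,0.1,0],[0,0,0],1],[[0,0.1,0],[0,0,0],1],[[0,0.1,0],[0,0,0],1],[[0,0.05,0],[0,0,0],1],[[0,0,0],[0,0,0],1],[[0,0,0],[0,0,0],1],[[0,0,0],[0,0,0],1],[[0,0,0],[0,0,0],1],[[0,0,0],[0,0,0],1],[[0,0,0],[0,0,0],1]]}}

```text
t: 13.65
eef_pos: [0.5763, -0.0914, 0.1435]
orientation: [-1.065, -1.412, 1.412]
contact_force: [-9.9, 6.1, 20.9]
finger_gap: 0.0548
```

```bash
python3 - <<'E'
from h import *
env,c,s=look("w6");p=s["eef_pos"]
im=cv2.convertScaleAbs(rect(c,s,.5767,-.0909,.135+.046),alpha=1.5)
cv2.circle(im,(200,200),140,(0,255,0),1)
sc=env.capture("scene")
u,v=proj(sc,[[.5767,-.0909,.15]])[0].astype(int)
x=cv2.resize(cv2.convertScaleAbs(sc["image"][v-40:v+40,u-40:u+40],alpha=1.6),(400,400),interpolation=2)
cv2.imwrite("pics/w6b.png",np.hstack([im,x]))
E
```

```text
t 13.65 [ 0.57627442 -0.09142344  0.14354799] [-0.3605537  -2.21015781] toolx yaw 1.8496540771946186 [-9.94535909  6.07114626 20.91642632]
```

View pics/w6b.png

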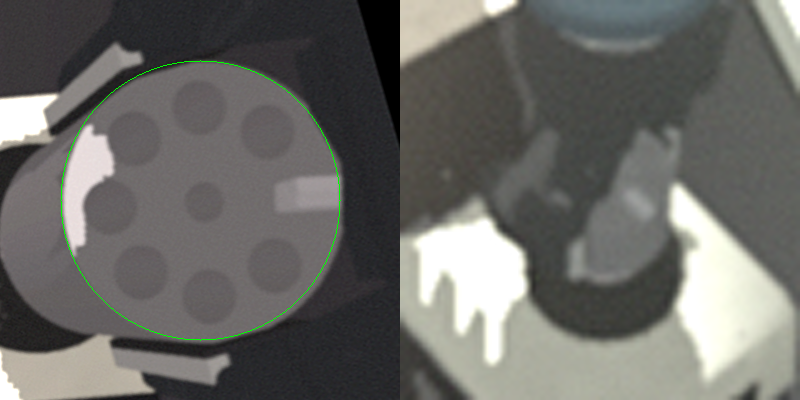

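The block's top circle lies on the hub axis within ~1 mm at the pressed-home height, with the tab at ~3°. In the scene view the block sits in the boot with the fingers on it. I'm handing in.

```bash
python3 -c "
from plant import env
print(env.finish_job());s=env.read_state();print(s['t'],s['eef_pos'],s['contact_force'],s['finger_gap'])"
```

```text
the job is handed in; nothing more can be done
None
the job is handed in; nothing more can be done
```

I fitted the grey tube block to the mixer and handed the job in at about 13.7 s, still gripping the block and pressing the hub down. No verdict came back, and no state could be read after the hand-in, so the final second itself is unchecked.

- **Getting it in:** I took the grey block from the white stand and turned it +40° to line its key up with the keyway. The key slipped in on the first try, with no turning back and forth.
- **Pressed down:** Contact came at a TCP height of 0.1486 m, where I expected the base to be flush. I then pushed to 0.1435 m, about 5 mm further, which is the hub's stop. The wrist force was 21 N upward there, so the hub is on its stop.
- **Last picture:** The block was within about 1 mm of the hub axis, with its tab at about 3° against a keyway at about 3°. The fingers were 55 mm apart with a 60 N squeeze.
- **What didn't agree:**
  - About 12 N of sideways force remained at the end, probably from a small offset in the bore.
  - The network's hub position was about 8 mm off the circle fit. I used the circle fit.
- **Not checked:** I did not measure the cup, dishes, jar and tip box again at the end. The arm never went near enough to touch them as far as I could see.

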